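Check a hot spot on a sloped circuit board, then shut its cover

ROBOT

A 6-joint arm with a two-finger parallel gripper is mounted at the origin on the work surface. World frame = base frame: x ahead of the robot, y to its left, z up, the work surface at z = 0. Lengths are in m, angles in rad, forces in N, time in s.
With the tool pointing down it reaches from about 0.35 to 0.95 m from the base axis. Payload 17.4 kg.
Tool frame: the origin (TCP) lies between the finger pads; the fingertips stand 22 mm ahead of it and the grasp point (between the pads) lies 3 mm ahead of it; z points along the fingers, y is the line along which they close (so a half turn about z gives the same grasp; the last joint's range is limited). The gripper opens to 93 mm and grips with 3 to 60 N. Pads are 15 mm wide; open, the fingers measure 128 mm over their backs; the gripper's body (75 mm by 188 mm) begins 65 mm behind the grasp point.
Start: joints at [-1.38, 0.116, 1.442, -0, 1.584, -0.038], TCP at [0.153, -0.657, 0.241] pointing down, gripper open.
Joint ranges: [-2.83, 2.83], [-0.83, 2.19], [0.07, 2.5], [-1.14, 4.28], [0.01, 3], [-2.97, 2.97]. Speed limits (rad/s): [1.89, 1.89, 2.22, 3.14, 3.14, 3.14].

INTERFACE

Orientations are given as a 3x3 rotation matrix whose columns are the frame's x, y, z axes.
In Python, from bench import * gives the robot as it stands.
- The arm moves only by the tool apply_moves, never from a script. Its argument "deltas" is a list that holds one entry, the list of rows, each a list of 7 numbers: the shift along the world's x, y, z as a fraction of full scale, then the turn, a rotation vector about the world's x, y, z as a fraction of full scale, then the opening, from 0 (shut) to 1 (fully open). In form: [[[x, y, z, rx, ry, rz, grip], ...]]. A call has 1 to 10 rows; each row shifts and turns the commanded pose from where the row before left it; what a row does not reach is not made up. Full scale, the value 1, is 0.15 m for a shift and 360 degrees for a turn. A row lasts 1/8 s, in which the tool goes at most 62.5 mm and 10.7 degrees, less where a joint would pass 70% of its speed; a pose out of reach is approached as far as the arm can. A call with a number of a shift or a turn outside -1 to 1 is refused whole. A call with a gripper value outside its range is refused whole. The fingers move at their own pace and stop on an object; the grip force is fixed at half the most. Time passes only in rows, so rows that do not move let the fingers close. It gives the time, the measured TCP pose, the force, the opening and the grip force at its end, in the units of the state.
- state(): the state, without advancing time (a new reading comes with each control period).
- camera(name): name is "scene" or "top" or "wrist"; returns the picture (400x640x3 uint8, red, green, blue); there is no depth.
- get_calibration(name): a dict with "intrinsics" (3x3 intrinsics, pixels), "rvec" (rotation vector, rad) and "tvec" (3), from world to camera coordinates, as OpenCV has them. Camera axes: x right, y down, z forward; pixel columns grow to the right and rows downward; lengths in m; the calibration is good to about 2 mm. A picture is of the moment at which its call begins: read the wrist's pose just before it. get_calibration takes no time and is no camera call; for the wrist camera it gives the pose at the moment of the call.
- close_job(): hands the job in; it is judged then, once.
The state is a dict: "time_s": time; "joint_positions": joint angles; "qd": joint speeds; "joint_torque": joint torques, N m; "tool_pos": TCP position; "tcp_rot": TCP orientation; "force": force on the tool from outside, world axes, zero at the start; "wrist_torque": the same for the moment, N m; "grip_width": finger opening in m; "grip_force": force on a finger pad.
Only numpy, scipy, OpenCV 4.12 (cv2) and the standard library are available. Lean on these libraries where they do the work, as an engineer would, in place of code of your own. Each camera call takes 0.05 s, during which the arm holds its last target. There are 200 camera calls.

TASK

Take the orange-handled contact thermometer out of its stand and press its sprung steel nose squarely onto the middle of the copper disc on the white circuit board, with the nose pushed about halfway in, and hold it steady there for two seconds. Then stand the thermometer back upright, fully home in the hole it came from, and lower the clear cover gently over the board, slowing down for the last bit, until it rests on its stop. Do not touch the other two modules or the blue probe with the thermometer, do not press it hard on the board or the cover, and leave the other things on the bench where they are.

Things in the scene. Friction and masses are not known exactly. Their poses are not given: they have to be found in the camera images.
- thermometer: contact thermometer, upright in the stand at the start, 145 mm long, 135 g. Origin on its axis at its flange's underside; z along the axis, nose to handle. Orange square handle 24 x 24 mm from z = 6 to 76 mm, flats facing x and y; black flange 52 mm across, z = 0 to 6; barrel 22 mm across, z = -45 to 0; sprung steel nose 12 mm across, z = -45 to -69 when out.
- nose (a joint): how far the thermometer's sprung nose is pushed in, m: 0 out, 0.012 fully in (about 1 N to start, 4 N fully in). About halfway, 0.003 to 0.0095, takes a reading.
- nose_tip (a point): middle of the flat end of the sprung nose (moves with the nose); axes as the thermometer's when it was built
- stand: fixed aluminium stand, 90 x 190 mm (x, y) with a flat top at 85 mm height and two through holes 32 mm across at y = -45 and +45 mm; one holds the thermometer, the other the blue probe. The flange rests on the top and the nose hangs free in the hole. Origin on the table under its middle, z up.
- spare_probe: blue-handled probe in the stand's other hole, same shape as the thermometer with a thin brass point (leave alone)
- cradle: fixed cradle, 300 mm wide (y), holding a white circuit board 170 x 250 mm that slopes 35 degrees (0.61 rad), facing -x of this frame and up; the board's middle is 80 mm above the origin. Grey side cheeks at y = +-145 mm stand 46 mm off the board. Origin on the table under the board's middle, z up.
- spot (a point): centre of the top face of the copper disc, the target: 24 mm across, 13 mm above the board. z is the face's outward normal (35 degrees from vertical, towards -x of the cradle), y along the cradle's y.
- module_copper: black square module 34 mm wide, 8 mm thick, with the copper disc on it, 5 mm thick. Origin at the board surface under its middle. It and two others sit in a row across the board at cradle y = -75, 0 and +75 mm; which is where changes.
- module_grey: like the copper module, with an aluminium disc (do not touch). Origin at the board surface under its middle.
- module_blue: like the copper module, with a blue disc (do not touch). Origin at the board surface under its middle.
- cover (a joint): opening angle of the clear cover, rad: 0 = resting on its stop, parallel to the board 50 mm above it; it starts open at about 1.35 to 1.6 (1.65 is the end of its travel), leaning over the board. A stiff hinge holds it where it is left; moving it takes about 2 to 4 N at its free edge.
- cover_hinge (a point): middle of the cover's hinge line, which runs along the cradle's y at the upper far edge of the board. The cover is a clear pane in a yellow frame, 180 mm long from the hinge, 300 mm wide, 6 mm thick, with its mid-plane through the hinge line.
- cover_tab (a point): middle of the red tab on the free edge of the cover, 191 mm from the hinge line; tab 26 mm long, 60 mm wide, 8 mm thick
- cutters: side cutters with red handles lying on the mat, 160 mm long, 15 mm high, origin at the rivet on the underside (bystander)
- solder_reel: aluminium solder reel standing on end, 56 mm across, 42 mm high, origin under its middle (bystander)
- flux_bottle: small black bottle with red cap, 32 mm across, 75 mm high, origin under its middle (bystander)
- parts_box: white divided parts tray, 90 x 130 x 30 mm, origin under its middle (bystander)
- multimeter: yellow multimeter lying flat, 150 x 78 x 40 mm, origin under its middle (bystander)
- mug: blue mug, 80 mm across, 90 mm high, handle at +y, origin under its middle (bystander)
Not all that is in view belongs to the job. Several things have the shape of the stand; the one meant has the colours described above.

How it is judged:
By the outcome, as a careful person would: the job done as asked, in the order asked, and still so for the second after the job is handed in, with the robot touching nothing.
It also fails if it takes over 72 s, if anything falls off the work surface, if the arm or the gripper's body presses on something with over 40 N, if the wrist force passes 120 N, or if a joint passes its speed limit or range.

## Working session

There is one attempt and no reset: what is moved stays moved. The work goes in short steps, Python scripts to look and compute and a tool call to move; the robot and the scene stay as the last step left them, time stands still between calls to the robot, and variables do not carry over. Pictures are saved under pics/ and viewed, at most 10 in all, crops included, and the job is handed in when it is done.

Besides the shell and the picture viewer there is one more tool, called after "Emit:" as a command line: name --argument value ..., lists and objects as JSON in quotes. apply_moves: Moves the arm, as the interface text tells. Shift numbers are shares of 0.15 m and turn numbers shares of 360 degrees, none past 1 either way. Its arguments: {"type":"object","properties":{"deltas":{"type":"array","items":{"type":"array","items":{"type":"array","items":{"type":"number"}}}}},"required":["deltas"]}

```bash
ls; mkdir -p pics
python3 - <<'E'
from bench import *
import cv2,numpy as np
for n in("scene","top"):
    im=camera(n); cv2.imwrite(f"pics/{n}0.png",im[:,:,::-1]); c=get_calibration(n)
    R=cv2.Rodrigues(np.array(c["rvec"]))[0]; print(n,np.array(c["intrinsics"]).round(1).tolist(),(-R.T@np.array(c["tvec"]).ravel()).round(3),R.round(2).tolist())
print(state())
E
```

```text
pics
scene [[500.1, 0.0, 323.8], [0.0, 500.1, 207.7], [0.0, 0.0, 1.0]] [ 0.513 -0.813  1.12 ] [[1.0, -0.0, 0.01], [0.01, -0.75, -0.66], [0.01, 0.66, -0.75]]
top [[420.0, 0.0, 320.1], [0.0, 420.0, 197.1], [0.0, 0.0, 1.0]] [0.366 0.07  1.182] [[0.01, -1.0, -0.0], [-0.99, -0.01, -0.15], [0.15, 0.01, -0.99]]
{'time_s': 0.1, 'joint_positions': array([-1.37981901e+00,  1.16446111e-01,  1.44220641e+00, -9.02761639e-06,
        1.58404153e+00, -3.78018337e-02]), 'qd': array([ 0.00104024, -0.00064047, -0.00088275,  0.00026491, -0.0002999 ,
        0.00225166]), 'joint_torque': array([-5.45409348e-04, -7.22893023e+01, -6.23864579e+01,  7.80190341e-02,
        2.28744635e-02, -9.00292866e-05]), 'tool_pos': array([ 0.15303677, -0.65724334,  0.23996861]), 'tcp_rot': array([[ 9.73944026e-01,  2.26788420e-01, -2.17928115e-04],
       [ 2.26788522e-01, -9.73943428e-01,  1.07965845e-03],
       [ 3.26043782e-05, -1.10095049e-03, -9.99999393e-01]]), 'force': array([ 0.79219057, -0.40827376,  0.09019131]), 'wrist_torque': array([ 0.01130782, -0.00854835, -0.02348407]), 'grip_force': 0.0, 'grip_width': 0.09275429604274822}
```

View pics/scene0.png

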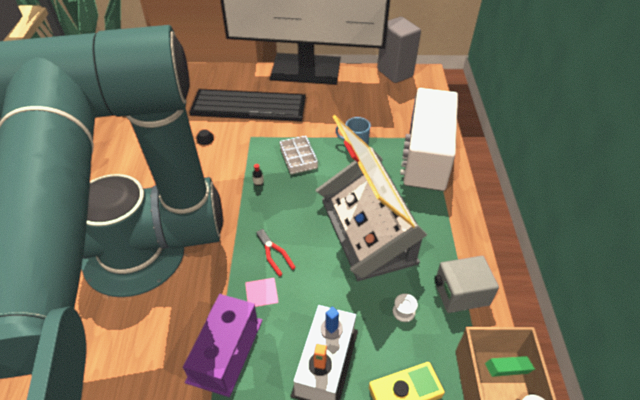

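View pics/top0.png

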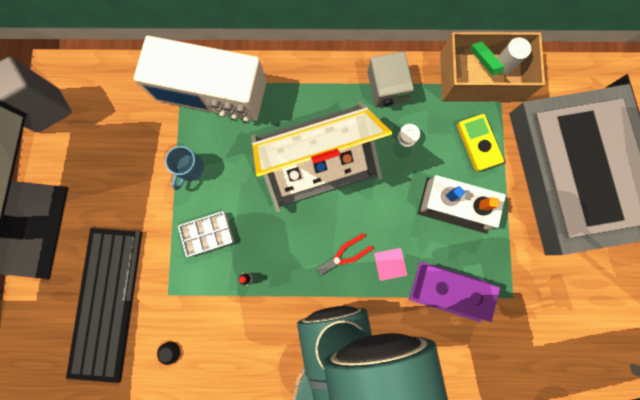

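Stand candidates are the white one at top-view (465,202), which holds orange (493,203) and blue (455,194) handles, and the purple one at (455,290), which is empty. The white/aluminium one fits the description. The copper disc is at top-view (347,158) and scene (370,238). I'll confirm with one enlarged mosaic and measure.

```bash
cat > h.py <<'E'
from bench import *
import cv2,numpy as np
def cal(n,c=None):
    c=c or get_calibration(n); R=cv2.Rodrigues(np.array(c["rvec"],float))[0]; t=np.array(c["tvec"],float).ravel(); return np.array(c["intrinsics"]),R,t
def ray(C,uv):
    K,R,t=C; d=R.T@np.linalg.inv(K)@np.array([uv[0],uv[1],1.]); return -R.T@t,d/np.linalg.norm(d)
def plane(C,uv,z):
    o,d=ray(C,uv); return o+d*(z-o[2])/d[2]
def tri(C1,u1,C2,u2):
    o1,d1=ray(C1,u1);o2,d2=ray(C2,u2)
    s=np.linalg.lstsq(np.c_[d1,-d2],o2-o1,rcond=None)[0]
    a=o1+s[0]*d1;b=o2+s[1]*d2; return (a+b)/2,np.linalg.norm(a-b)
def proj(C,p):
    K,R,t=C; q=K@(R@np.asarray(p)+t); return q[:2]/q[2]
E
python3 - <<'E'
import cv2,numpy as np
t=cv2.imread("pics/top0.png");s=cv2.imread("pics/scene0.png")
z=lambda im,x,y,w,h,W,H:cv2.resize(im[y:y+h,x:x+w],(W,H),interpolation=cv2.INTER_CUBIC)
a=np.hstack([z(t,245,100,160,120,400,300),z(t,410,165,112,84,400,300)])
b=np.hstack([z(s,310,110,133,180,222,300),z(s,310,110,1,1,178,300),z(s,280,295,140,105,400,300)])
cv2.imwrite("pics/mos.png",np.vstack([a,b]))
for n,im in(("top",t),("scene",s)):
    h=cv2.cvtColor(im,cv2.COLOR_BGR2HSV)
    for nm,lo,hi in(("orange/copper",(5,110,60),(18,255,255)),("blue",(100,120,40),(125,255,255)),("red",(0,190,120),(4,255,255)),("yellow",(20,150,120),(32,255,255))):
        m=cv2.inRange(h,lo,hi);k,l,st,c=cv2.connectedComponentsWithStats(m)
        print(n,nm,[(st[i][:5].tolist(),c[i].round(1).tolist()) for i in range(1,k) if st[i][4]>25 and 240<c[i][0]<525 and 90<c[i][1]<398])
E
```

```text
top orange/copper [([0, 32, 640, 368, 104174], [303.8, 238.9]), ([311, 148, 29, 12, 46], [324.6, 152.2]), ([342, 153, 10, 10, 81], [346.5, 157.9]), ([478, 197, 22, 14, 172], [486.1, 204.4])]
top blue [([316, 162, 10, 9, 68], [320.2, 166.4]), ([447, 187, 18, 14, 148], [455.5, 193.3])]
top red [([312, 150, 29, 14, 174], [325.0, 155.9]), ([335, 234, 30, 23, 133], [349.1, 244.0]), ([339, 246, 34, 18, 132], [356.5, 255.7]), ([240, 276, 6, 7, 38], [242.5, 279.0])]
top yellow [([252, 110, 140, 66, 826], [318.2, 142.1]), ([457, 114, 47, 58, 1145], [480.5, 146.7]), ([490, 198, 8, 8, 55], [493.7, 201.8])]
scene orange/copper [([74, 0, 495, 400, 52015], [308.7, 221.0]), ([352, 132, 16, 15, 30], [359.7, 138.8]), ([344, 140, 18, 31, 52], [354.2, 153.3]), ([378, 198, 37, 30, 95], [395.2, 211.4]), ([365, 234, 10, 10, 72], [369.6, 238.2]), ([313, 346, 14, 24, 190], [320.0, 360.0])]
scene blue [([355, 213, 9, 10, 60], [359.6, 217.7]), ([326, 307, 12, 26, 241], [331.7, 319.4])]
scene red []
scene yellow [([359, 165, 9, 12, 28], [362.9, 169.6]), ([370, 385, 7, 15, 37], [372.4, 392.8]), ([393, 392, 16, 7, 29], [400.8, 395.9]), ([426, 392, 18, 8, 54], [435.5, 396.6])]
```

View pics/mos.png

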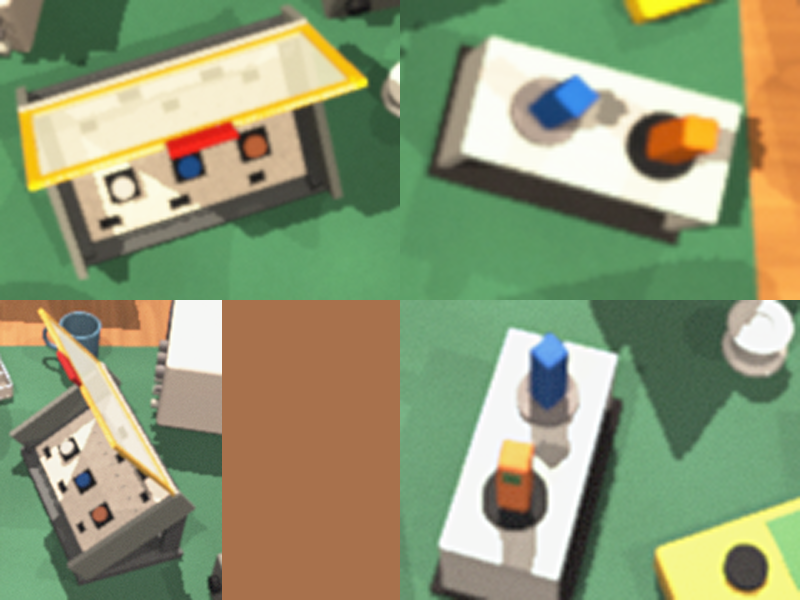

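The mosaic confirms the white stand holds the orange handle (top-view 494,202) and the blue one at its far end. The copper module is the one at the cradle's right end (top-view 346.5,158; scene 369.6,238). The cover leans over the board with its red tab at top-view (326,156).

Run:
```python
from h import *
np.set_printoptions(precision=4,suppress=True)
T=cal("top");S=cal("scene")
mt=lambda x,y:((x-400)*.28+410,y*.28+165); ms=lambda x,y:((x-400)*.35+280,(y-300)*.35+295)
ml=lambda x,y:(x*.4+245,y*.4+100); mc=lambda x,y:(x*.6+310,(y-300)*.6+110)
print("handle",tri(T,(494,202.2),S,ms(517,447)), plane(T,(493.7,202),.161),plane(S,ms(517,447),.161))
print("blueh",tri(T,mt(577,93),S,ms(550,347)))
for a in [(490,37),(742,103),(717,222),(465,158)]: print("standT",plane(T,mt(*a),.085))
for a in [(511,328),(618,353),(558,580),(440,545)]: print("standS",plane(S,ms(*a),.085))
for n,a,b in(("cop",(346.5,157.9),(369.6,238.2)),("blu",(320.2,166.4),(359.6,217.7)),("gry",ml(122,186),mc(69,449))): print(n,tri(T,a,S,b))
print("tab",tri(T,ml(203,140),S,mc(69,367)))
# cover free corners in both views
print("c1",tri(T,ml(33,185),S,mc(42,312)));print("c2",tri(T,ml(364,84),S,mc(172,492)))
```

```text
handle (array([ 0.5142, -0.3494,  0.1632]), np.float64(0.0023811259993941564)) [ 0.5138 -0.3498  0.161 ] [ 0.5154 -0.3481  0.161 ]
blueh (array([ 0.5402, -0.2673,  0.1615]), np.float64(0.0003354285557931421))
standT [ 0.5953 -0.2296  0.085 ]
standT [ 0.5469 -0.414   0.085 ]
standT [ 0.4587 -0.3905  0.085 ]
standT [ 0.5044 -0.2082  0.085 ]
standS [ 0.5102 -0.2063  0.085 ]
standS [ 0.5975 -0.229   0.085 ]
standS [ 0.5458 -0.4149  0.085 ]
standS [ 0.4589 -0.3892  0.085 ]
cop (array([0.6445, 0.0051, 0.0696]), np.float64(0.0013866317570889084))
blu (array([0.6209, 0.0765, 0.0693]), np.float64(0.0005330195677189309))
gry (array([0.6002, 0.1481, 0.065 ]), np.float64(0.0014336284808619906))
tab (array([0.584 , 0.0627, 0.33  ]), np.float64(0.0010459229058440282))
c1 (array([0.5485, 0.2059, 0.3134]), np.float64(0.0014087989723574775))
c2 (array([ 0.6965, -0.0886,  0.2276]), np.float64(0.06043533330348703))
```

Geometry is consistent: disc height is 0.069, module spacing 75 mm, cradle yaw about 17°, cover about 1.5 rad. Moving above the stand for a wrist look.

Emit:
apply_moves --deltas '[[[0.3,0.25,0.1,0,0,0,1],[0.3,0.25,0.1,0,0,0,1],[0.3,0.25,0.1,0,0,0,1],[0.3,0.25,0.1,0,0,0,1],[0.3,0.25,0.1,0,0,0,1],[0.3,0.25,0.1,0,0,0,1],[0.3,0.25,0.1,0,0,0,1],[0.3,0.25,0.1,0,0,0,1],[0,0,0,0,0,0,1],[0,0,0,0,0,0,1]]]'

```text
time_s: 1.35
tool_pos: [0.5129, -0.3575, 0.36]
tcp_rot: [[0.974, 0.227, -0.001], [0.227, -0.974, 0.0], [-0.001, -0.0, -1.0]]
force: [-0.3, -0.1, -0.5]
grip_width: 0.093
grip_force: 0.0
```

Run:
```python
from h import *
np.set_printoptions(precision=4,suppress=True)
s=state();C=cal("wrist");im=camera("wrist");cv2.imwrite("pics/w1.png",im[:,:,::-1])
print(s["tool_pos"],s["tcp_rot"],s["joint_positions"],s["force"])
print(-C[1].T@C[2],C[1]);np.savez("w1.npz",K=C[0],R=C[1],t=C[2])
print(proj(C,[.514,-.35,.161]))
```

```text
[ 0.5129 -0.3575  0.36  ] [[ 0.9738  0.2273 -0.0009]
 [ 0.2273 -0.9738  0.0003]
 [-0.0008 -0.0005 -1.    ]] [-0.6494  0.0017  1.3696 -0.0003  1.7711  0.6921] [-0.3295 -0.0775 -0.5033]
[ 0.5961 -0.34    0.5032] [[ 0.227  -0.9739 -0.0013]
 [-0.9283 -0.2168  0.302 ]
 [-0.2944 -0.0674 -0.9533]]
[316.8044 180.372 ]
```

View pics/w1.png

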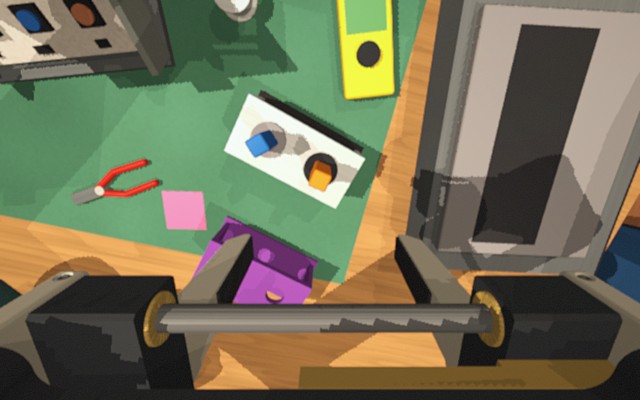

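The wrist view shows the white stand at image centre, orange handle at (320,175), blue at (262,143). I'll extract the handle's top face, its yaw and the flange centre.

Run:
```python
from h import *
np.set_printoptions(precision=4,suppress=True)
d=np.load("w1.npz");C=(d["K"],d["R"],d["t"])
im=cv2.imread("pics/w1.png");h=cv2.cvtColor(im,cv2.COLOR_BGR2HSV)
sub=(slice(140,215),slice(220,380))
m=np.zeros(h.shape[:2],np.uint8)
m[sub]=cv2.inRange(h,(5,120,80),(28,255,255))[sub]
m[:,:300]=0; m[:,340:]=0
ys,xs=np.nonzero(m);v=h[ys,xs,2];print(len(xs),np.percentile(v,[5,25,50,75,95]),np.percentile(h[ys,xs,0],[5,50,95]))
for th in (190,215,235):
    mm=((m>0)&(h[:,:,2]>th)).astype(np.uint8)
    c=max(cv2.findContours(mm,0,2)[0],key=cv2.contourArea)
    P=np.array([plane(C,p[0],.161)[:2] for p in c]).astype(np.float32)*1000
    print(th,cv2.minAreaRect(P))
# flange
f=np.zeros_like(m);f[sub]=(cv2.inRange(h,(0,0,0),(180,255,60))[sub]);k,l,st,ce=cv2.connectedComponentsWithStats(f)
print([(st[i].tolist(),ce[i].round(1)) for i in range(1,k) if st[i][4]>40])
cv2.imwrite("pics/w1c.png",cv2.resize(im[130:220,220:380],(800,450),interpolation=cv2.INTER_CUBIC))
```

```text
530 [119.7  152.25 244.   246.   247.  ] [10. 18. 21.]
190 ((517.64501953125, -352.37628173828125), (25.263826370239258, 26.865209579467773), 76.31288146972656)
215 ((515.1351318359375, -352.9006042480469), (23.1126708984375, 22.26896858215332), 77.43388366699219)
235 ((514.7183837890625, -352.97833251953125), (22.05461311340332, 21.509777069091797), 78.80024719238281)
[([336, 140, 27, 12, 139], array([350. , 144.5])), ([305, 154, 32, 27, 262], array([319.3, 164.3]))]
```

View pics/w1c.png

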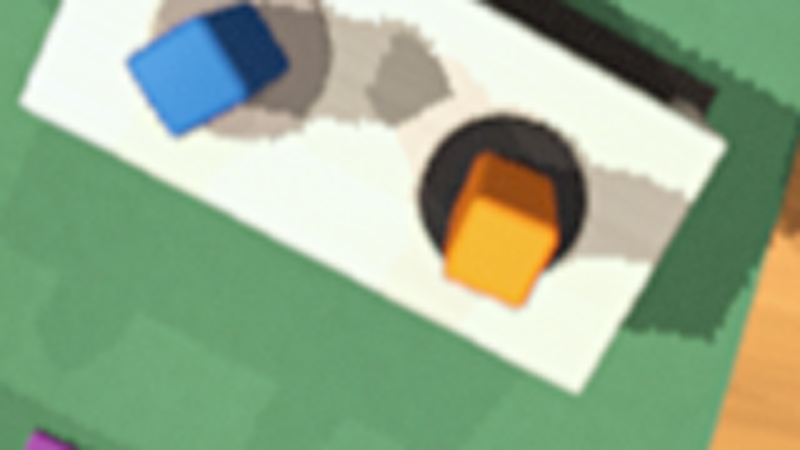

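Handle centre is about (0.515,-0.352), its flats at 77.5°/-12.5°, and the blue probe is well clear. The tool turns -25.6°, then goes down with the fingers part-open.

Emit:
apply_moves --deltas '[[[0.004,0.009,-0.25,0,0,-0.0178,0.7],[0.004,0.009,-0.25,0,0,-0.0178,0.7],[0.003,0.009,-0.25,0,0,-0.0178,0.7],[0.003,0.01,-0.25,0,0,-0.0178,0.7],[0,0,-0.11,0,0,0,0.7],[0,0,-0.11,0,0,0,0.7],[0,0,-0.11,0,0,0,0.7],[0,0,-0.11,0,0,0,0.7],[0,0,0,0,0,0,0.7],[0,0,0,0,0,0,0.7]]]'

```text
time_s: 2.65
tool_pos: [0.5154, -0.352, 0.1452]
tcp_rot: [[0.976, -0.217, 0.001], [-0.217, -0.976, -0.0], [0.001, 0.0, -1.0]]
force: [-0.3, 0.3, -0.3]
grip_width: 0.0649
grip_force: 0.0
```

Run:
```python
from h import *
np.set_printoptions(precision=4,suppress=True)
d=np.load("w1.npz");C=(d["K"],d["R"],d["t"]);T=cal("top");S=cal("scene")
h=cv2.cvtColor(cv2.imread("pics/w1.png"),cv2.COLOR_BGR2HSV)
for n,lo,hi,x in(("cop",(0,90,60),(20,255,255),85),("blu",(100,120,40),(125,255,255),30)):
    m=cv2.inRange(h,lo,hi);m[40:]=0;m[:,120:]=0;k,l,st,c=cv2.connectedComponentsWithStats(m)
    i=min(range(1,k),key=lambda i:abs(c[i][0]-x)+50*(st[i][4]<60));print(n,st[i].tolist(),c[i])
    a,b=((346.5,157.9),(369.6,238.2)) if n=="cop" else ((320.2,166.4),(359.6,217.7))
    print(tri(T,a,C,c[i]),tri(S,b,C,c[i]))
```

```text
cop [70, 3, 25, 23, 392] [82.2526 14.0536]
(array([0.6447, 0.0051, 0.0693]), np.float64(0.0011885371655678974)) (array([0.6459, 0.0177, 0.0532]), np.float64(2.9526077340437828e-05))
blu [15, 9, 27, 23, 387] [28.5245 19.6718]
(array([0.6211, 0.0765, 0.0688]), np.float64(0.0004209333217404297)) (array([0.6211, 0.08  , 0.065 ]), np.float64(9.70601409688621e-06))
```

Emit:
apply_moves --deltas '[[[0,0,0,0,0,0,0],[0,0,0,0,0,0,0],[0,0,0,0,0,0,0],[0,0,0,0,0,0,0],[0,0,0,0,0,0,0],[0,0,0,0,0,0,0]]]'

```text
time_s: 3.4
tool_pos: [0.5152, -0.3519, 0.1446]
tcp_rot: [[0.976, -0.217, -0.0], [-0.217, -0.976, 0.0], [-0.0, -0.0, -1.0]]
force: [1.4, 0.2, -0.6]
grip_width: 0.0239
grip_force: 29.8
```

Emit:
apply_moves --deltas '[[[0,0,0.05,0,0,0,0],[0,0,0.1,0,0,0,0],[0,0,0.15,0,0,0,0],[0,0,0.2,0,0,0,0],[0,0,0.2,0,0,0,0],[0,0,0.15,0,0,0,0],[0,0,0.1,0,0,0,0],[0,0,0.05,0,0,0,0],[0,0,0,0,0,0,0],[0,0,0,0,0,0,0]]]'

```text
time_s: 4.65
tool_pos: [0.5151, -0.3517, 0.2937]
tcp_rot: [[0.976, -0.217, -0.001], [-0.217, -0.976, 0.001], [-0.001, -0.001, -1.0]]
force: [-0.4, -0.7, -1.7]
grip_width: 0.0237
grip_force: 29.8
```

Run:
```python
from h import *
np.set_printoptions(precision=4,suppress=True)
s=state();print(s["tool_pos"],s["tcp_rot"],s["force"],s["joint_positions"])
im=camera("scene");cv2.imwrite("pics/s2.png",im[:,:,::-1]);t=camera("top");cv2.imwrite("pics/t2.png",t[:,:,::-1])
S=cal("scene");T=cal("top")
p=s["tool_pos"]; tip=p-[0,0,.127]
a=proj(S,tip);b=proj(T,tip);print(a,b)
def crop(im,c,w=75,h=75):
    x=int(np.clip(c[0]-w//2,0,640-w));y=int(np.clip(c[1]-h//2,0,400-h));print(x,y);return cv2.resize(im[y:y+h,x:x+w,::-1],(400,400),interpolation=cv2.INTER_CUBIC)
cv2.imwrite("pics/m2.png",np.hstack([crop(im,a),crop(t,b)]))
```

```text
[ 0.5151 -0.3517  0.2937] [[ 0.9762 -0.2168 -0.001 ]
 [-0.2168 -0.9762  0.0008]
 [-0.0012 -0.0006 -1.    ]] [-0.398  -0.6969 -1.7474] [-0.6401 -0.0035  1.4811  0.      1.6654  1.1493]
[320.8049 346.8477] [495.4246 201.1706]
283 309
458 164
```

View pics/m2.png

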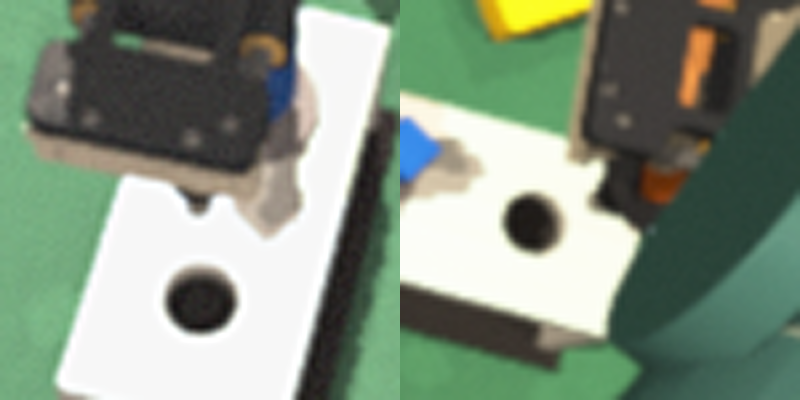

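Scene crop (left): the nose tip at about (320,349) matches the prediction for an axis-aligned grasp, and the empty hole is at scene (320.5,365) and top (483,206). For the press I turn the tool about 210° during transit, so the wrist camera faces away from the cover.

Emit:
apply_moves --deltas '[[[0,0,0.1,0,0,0.0243,0],[0,0,0.1,0,0,0.0243,0],[-0.015,0.05,0.1,0,0,0.0243,0],[-0.02,0.1,0,0,0,0.0243,0],[-0.02,0.1,0,0,0,0.0243,0],[-0.02,0.1,0,0,0,0.0243,0],[-0.02,0.1,0,0,0,0.0243,0],[-0.02,0.1,0,0,0,0.0243,0],[-0.02,0.1,0,0,0,0.0243,0],[-0.02,0.1,0,0,0,0.0243,0]]]'

```text
time_s: 6.0
tool_pos: [0.4917, -0.2389, 0.3392]
tcp_rot: [[0.255, 0.967, -0.0], [0.967, -0.255, 0.0], [0.0, -0.001, -1.0]]
force: [0.5, 0.0, -2.3]
grip_width: 0.0237
grip_force: 29.8
```

Emit:
apply_moves --deltas '[[[-0.02,0.1,0,0,0,0.0243,0],[-0.02,0.1,0,0,0,0.0243,0],[-0.02,0.1,0,0,0,0.0243,0],[-0.02,0.1,0,0,0,0.0243,0],[-0.02,0.1,0,0,0,0.0243,0],[-0.02,0.1,0,0,0,0.0243,0],[-0.02,0.1,0,0,0,0.0243,0],[-0.02,0.1,0,0,0,0.0243,0],[-0.02,0.1,0,0,0,0.0243,0],[-0.02,0.1,0,0,0,0.0243,0]]]'

```text
time_s: 7.25
tool_pos: [0.4617, -0.0889, 0.3393]
tcp_rot: [[-0.955, 0.297, -0.0], [0.297, 0.955, 0.0], [0.0, -0.0, -1.0]]
force: [-0.1, 0.3, -1.3]
grip_width: 0.0237
grip_force: 29.8
```

Emit:
apply_moves --deltas '[[[-0.01,0.1,0,0,0,0.0243,0],[0,0.1,0,0,0,0.0243,0],[0,0.1,0,0,0,0.0243,0],[0,0.05,0,0,0,0.0243,0],[0,0,0,0,0,0,0],[0,0,0,0,0,0,0]]]'

```text
time_s: 8.0
tool_pos: [0.4604, -0.0371, 0.3394]
tcp_rot: [[-0.955, -0.296, -0.0], [-0.296, 0.955, -0.0], [0.0, 0.0, -1.0]]
force: [-0.2, -0.5, -0.8]
grip_width: 0.0239
grip_force: 29.8
```

Run:
```python
from h import *
from scipy.spatial.transform import Rotation as Ro
np.set_printoptions(precision=5,suppress=True)
s=state();print(s["tool_pos"],s["joint_positions"],s["grip_width"])
S=cal("scene");T=cal("top")
print("hole",plane(S,(320.5,365.3),.085),plane(T,(482.75,205.6),.085))
y=np.deg2rad(17.26);xc=np.array([np.cos(y),np.sin(y),0]);yc=np.array([-np.sin(y),np.cos(y),0]);n=-np.sin(.61)*xc+np.array([0,0,np.cos(.61)])
Z=-n;Y=yc;Rt=np.c_[np.cross(Y,Z),Y,Z]
for sg in(1,-1):
    R=Rt@np.diag([sg,sg,1]);print("rotvec frac",Ro.from_matrix(R@s["tcp_rot"].T).as_rotvec()/(2*np.pi))
spot=np.array([.6446,.0052,.0695])
for h in(.08,.04,.0): print(h,spot+n*(.1286+h),(spot+n*(.1286+h)-s["tool_pos"])/.15)
print("n frac per mm",n*.001/.15)
```

```text
[ 0.4604  -0.03711  0.33944] [-0.1356  -0.36055  1.71757 -0.00009  1.78485 -2.00701] 0.023916896283961507
hole [ 0.51474 -0.3549   0.085  ] [ 0.51508 -0.35175  0.085  ]
rotvec frac [ 0.02878 -0.09277  0.0001 ]
rotvec frac [ 0.1433   0.04448 -0.47685]
0.08 [ 0.53048 -0.03026  0.24048] [ 0.46718  0.04566 -0.65974]
0.04 [ 0.55236 -0.02346  0.20769] [ 0.61306  0.09099 -0.87831]
0.0 [ 0.57425 -0.01666  0.17491] [ 0.75895  0.13632 -1.09688]
n frac per mm [-0.00365 -0.00113  0.00546]
```

Emit:
apply_moves --deltas '[[[0,0,0,0.0036,-0.0116,0,0],[0,0,0,0.0036,-0.0116,0,0],[0.08,0.007,-0.11,0.0036,-0.0116,0,0],[0.08,0.008,-0.11,0.0036,-0.0116,0,0],[0.08,0.008,-0.11,0.0036,-0.0116,0,0],[0.08,0.008,-0.11,0.0036,-0.0116,0,0],[0.08,0.008,-0.11,0.0036,-0.0116,0,0],[0.067,0.007,-0.11,0.0036,-0.0116,0,0],[0,0,0,0,0,0,0],[0,0,0,0,0,0,0]]]'

```text
time_s: 9.25
tool_pos: [0.5305, -0.0303, 0.2417]
tcp_rot: [[-0.782, -0.298, 0.547], [-0.245, 0.955, 0.169], [-0.573, -0.002, -0.82]]
force: [0.5, -0.5, -0.1]
grip_width: 0.0235
grip_force: 29.8
```

Run:
```python
from h import *
np.set_printoptions(precision=5,suppress=True)
s=state();p=s["tool_pos"];R=s["tcp_rot"];print(p,R,s["force"])
tip=p+R[:,2]*.1286;print("tip",tip)
out=[]
for n in("top","scene"):
    C=cal(n);im=camera(n);cv2.imwrite(f"pics/{n}3.png",im[:,:,::-1]);sp=np.array([.6446,.0052,.0695])
    a=proj(C,tip);b=proj(C,sp);w=80;x=int(a[0]-40);y=int(a[1]-40);print(n,x,y,a,b)
    c=cv2.resize(im[y:y+w,x:x+w,::-1],(400,400),interpolation=cv2.INTER_CUBIC);out.append(c)
cv2.imwrite("pics/m3.png",np.hstack(out))
```

```text
[ 0.53045 -0.03029  0.24168] [[-0.78235 -0.29778  0.54705]
 [-0.24512  0.95463  0.16909]
 [-0.57258 -0.0018  -0.81985]] [ 0.54752 -0.53908 -0.06349]
tip [ 0.6008  -0.00855  0.13625]
top 313 128 [353.45422 168.53739] [346.50632 158.13165]
scene 315 186 [355.02383 226.177  ] [369.88233 238.14213]
```

View pics/m3.png

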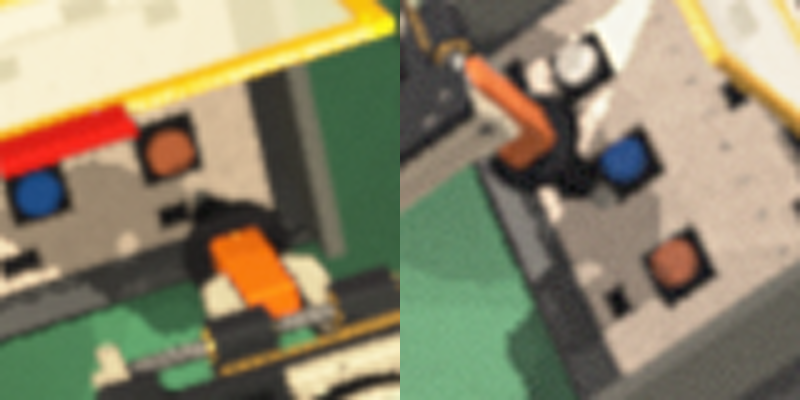

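Both views show the nose in line with the copper disc: tip at top (353.5,168.5) and scene (355,226), as predicted. It is about 81 mm off along the normal, with under 1 mm lateral error. Advancing.

Emit:
apply_moves --deltas '[[[0.0365,0.0113,-0.0546,0,0,0,0],[0.0365,0.0113,-0.0546,0,0,0,0],[0.0365,0.0113,-0.0546,0,0,0,0],[0.0365,0.0113,-0.0546,0,0,0,0],[0.0365,0.0113,-0.0546,0,0,0,0],[0.0365,0.0113,-0.0546,0,0,0,0],[0.0183,0.0057,-0.0273,0,0,0,0],[0,0,0,0,0,0,0],[0,0,0,0,0,0,0]]]'

```text
time_s: 10.48
tool_pos: [0.5661, -0.019, 0.1878]
tcp_rot: [[-0.781, -0.299, 0.548], [-0.246, 0.954, 0.17], [-0.574, -0.002, -0.819]]
force: [0.7, -0.3, -1.2]
grip_width: 0.0239
grip_force: 29.8
```

```bash
cat > q.py <<'E'
from h import *
np.set_printoptions(precision=4,suppress=True)
s=state();p=s["tool_pos"];R=s["tcp_rot"];n=-R[:,2]
tip=p-n*.1286;d=tip-np.array([.6446,.0052,.0695]);print(s["time_s"],p,"gap",d@n,"lat",d-n*(d@n),"F",s["force"],"Fn",s["force"]@n)
E
python3 q.py
```

```text
10.475 [ 0.5661 -0.019   0.1878] gap 0.015381656579800842 lat [0.0004 0.0003 0.0003] F [ 0.6751 -0.2589 -1.1636] Fn -1.2790639814139682
```

Emit:
apply_moves --deltas '[[[0.0146,0.0045,-0.0218,0,0,0,0],[0.0146,0.0045,-0.0218,0,0,0,0],[0.0073,0.0023,-0.0109,0,0,0,0],[0,0,0,0,0,0,0],[0,0,0,0,0,0,0],[0,0,0,0,0,0,0]]]'

```text
time_s: 11.22
tool_pos: [0.5715, -0.0173, 0.1793]
tcp_rot: [[-0.782, -0.299, 0.548], [-0.246, 0.954, 0.17], [-0.573, -0.002, -0.819]]
force: [-1.0, -1.5, -0.6]
grip_width: 0.0239
grip_force: 29.8
```

```bash
cat >> q.py <<'E'
import sys
if len(sys.argv)>1:
    out=[]
    for nn in("top","scene"):
        C=cal(nn);im=camera(nn);cv2.imwrite(f"pics/{nn}_{sys.argv[1]}.png",im[:,:,::-1])
        a=proj(C,tip);x=int(a[0]-25);y=int(a[1]-25);print(nn,x,y,a)
        out.append(cv2.resize(im[y:y+50,x:x+50,::-1],(400,400),interpolation=cv2.INTER_CUBIC))
    cv2.imwrite(f"pics/m_{sys.argv[1]}.png",np.hstack(out))
E
python3 q.py 4
```

```text
11.225 [ 0.5715 -0.0173  0.1793] gap 0.005211771777017622 lat [0.0002 0.0002 0.0002] F [-0.9713 -1.5096 -0.6278] Fn 0.2739418132608683
top 321 133 [346.8384 158.6779]
scene 344 212 [369.0357 237.2902]
```

View pics/m_4.png

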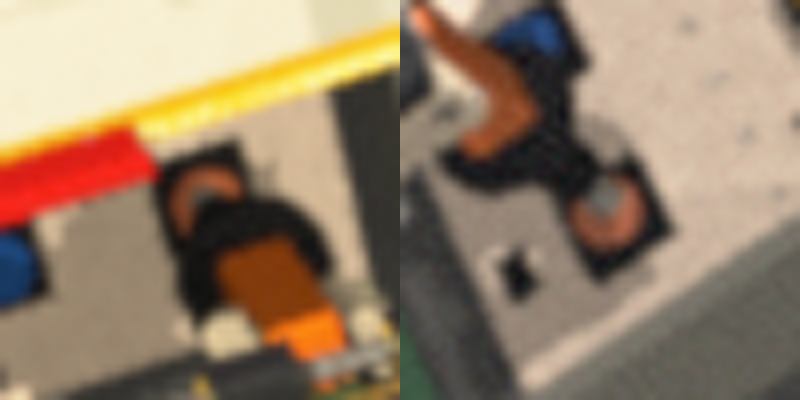

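The nose is over the disc centre in both views (top disc mosaic (208,195), scene (608,215)), with a gap of about 5 mm.

Emit:
apply_moves --deltas '[[[0.0073,0.0023,-0.0109,0,0,0,0],[0.0073,0.0023,-0.0109,0,0,0,0],[0.0073,0.0023,-0.0109,0,0,0,0],[0.0073,0.0023,-0.0109,0,0,0,0],[0,0,0,0,0,0,0],[0,0,0,0,0,0,0]]]'

```text
time_s: 12.08
tool_pos: [0.576, -0.0159, 0.1728]
tcp_rot: [[-0.782, -0.299, 0.548], [-0.246, 0.954, 0.17], [-0.573, -0.002, -0.819]]
force: [-1.9, -0.4, 1.1]
grip_width: 0.0241
grip_force: 29.8
```

```bash
python3 q.py
```

```text
12.075 [ 0.576  -0.0159  0.1728] gap -0.0028267582100502285 lat [0.0002 0.0003 0.0002] F [-1.8644 -0.3747  1.1213] Fn 2.003261172514626
```

Emit:
apply_moves --deltas '[[[0.006,0.0018,-0.009,0,0,0,0],[0.006,0.0018,-0.009,0,0,0,0],[0,0,0,0,0,0,0],[0,0,0,0,0,0,0]]]'

```text
time_s: 12.58
tool_pos: [0.5778, -0.0154, 0.17]
tcp_rot: [[-0.782, -0.299, 0.548], [-0.246, 0.954, 0.17], [-0.573, -0.002, -0.819]]
force: [-2.2, -1.5, 1.9]
grip_width: 0.0237
grip_force: 29.8
```

```bash
python3 q.py 5; for i in 1 2 3 4; do python3 -c "
from bench import *
import numpy as np
camera('wrist');s=state();print(-s['tcp_rot'][:,2]@s['force'])"; done
```

```text
12.575 [ 0.5778 -0.0154  0.17  ] gap -0.006131697345341662 lat [0.0002 0.0002 0.0002] F [-2.2367 -1.487   1.9119] Fn 3.0438305003521444
top 320 132 [345.9311 157.2837]
scene 346 213 [371.0518 238.8805]
2.6168987140151385
2.6445436370616684
2.5792585492166484
3.411683773265599
```

View pics/m_5.png

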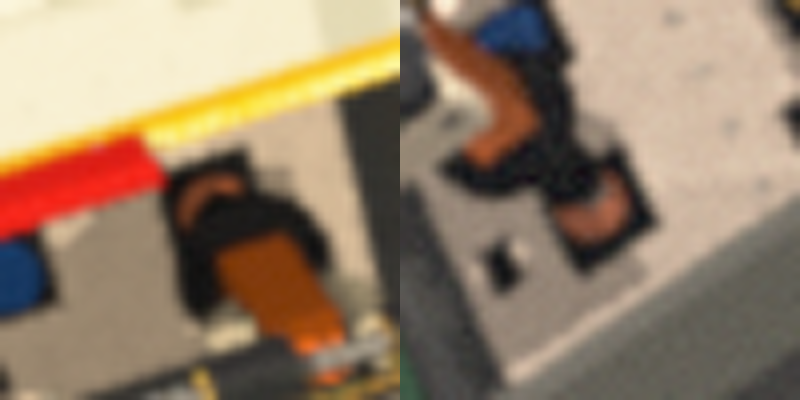

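Nose is pressed on the middle of the disc (scene mosaic (595,205)). The force suggests the depth may be greater than the geometry says, so I'll take averaged forces at a shallower and a clear position.

Emit:
apply_moves --deltas '[[[-0.0183,-0.0057,0.0273,0,0,0,0],[-0.0183,-0.0057,0.0273,0,0,0,0],[0,0,0,0,0,0,0],[0,0,0,0,0,0,0]]]'

```text
time_s: 13.38
tool_pos: [0.5722, -0.017, 0.1782]
tcp_rot: [[-0.782, -0.299, 0.548], [-0.246, 0.954, 0.17], [-0.573, -0.002, -0.819]]
force: [0.0, 0.2, 0.8]
grip_width: 0.0242
grip_force: 29.8
```

```bash
cat > f.py <<'E'
from h import *
v=[];g=[]
for i in range(12):
    camera("wrist");s=state();n=-s["tcp_rot"][:,2];v.append(s["force"]@n);g.append((s["tool_pos"]-n*.1286-[.6446,.0052,.0695])@n)
print(s["time_s"],"Fn",np.mean(v),np.std(v)/12**.5,"gap",np.mean(g))
E
python3 f.py
```

```text
13.975 Fn 0.34136792336976457 0.08154417565243614 gap 0.003788002237996619
```

Emit:
apply_moves --deltas '[[[0.0146,0.0045,-0.0218,0,0,0,0],[0.0146,0.0045,-0.0218,0,0,0,0],[0,0,0,0,0,0,0],[0,0,0,0,0,0,0]]]'

```text
time_s: 14.48
tool_pos: [0.5767, -0.0157, 0.1717]
tcp_rot: [[-0.782, -0.299, 0.548], [-0.246, 0.954, 0.17], [-0.573, -0.002, -0.819]]
force: [-1.5, 0.0, 1.8]
grip_width: 0.0238
grip_force: 29.8
```

```bash
python3 f.py
```

```text
15.075 Fn 2.5586521002778673 0.15962453210712763 gap -0.004077033765248839
```

Emit:
apply_moves --deltas '[[[-0.0365,-0.0113,0.0546,0,0,0,0],[-0.0183,-0.0057,0.0273,0,0,0,0],[0,0,0,0,0,0,0],[0,0,0,0,0,0,0]]]'

```text
time_s: 15.58
tool_pos: [0.5683, -0.0182, 0.1837]
tcp_rot: [[-0.782, -0.299, 0.547], [-0.246, 0.954, 0.17], [-0.573, -0.002, -0.819]]
force: [0.5, 0.0, -1.0]
grip_width: 0.0235
grip_force: 29.8
```

```bash
python3 f.py
```

```text
16.175 Fn -0.8228216365743712 0.1426129014148393 gap 0.010728752444675672
```

Emit:
apply_moves --deltas '[[[0.0365,0.0113,-0.0546,0,0,0,0],[0.0015,0.0004,-0.0022,0,0,0,0],[0,0,0,0,0,0,0],[0,0,0,0,0,0,0]]]'

```text
time_s: 16.68
tool_pos: [0.574, -0.0165, 0.1754]
tcp_rot: [[-0.782, -0.299, 0.547], [-0.246, 0.954, 0.17], [-0.573, -0.002, -0.819]]
force: [-1.5, -1.2, 0.3]
grip_width: 0.0236
grip_force: 29.8
```

```bash
python3 f.py
```

```text
17.275 Fn 1.2346277975203093 0.13101295502293112 gap 0.0004969369434580894
```

Averaged forces: baseline -0.82 N, contact at gap reading about +4.4 mm, slope about 0.28 N/mm. So 6 mm depth is a gap reading of about -1.6. Advancing 2 mm and holding.

Emit:
apply_moves --deltas '[[[0.0073,0.0023,-0.0109,0,0,0,0],[0,0,0,0,0,0,0],[0,0,0,0,0,0,0],[0,0,0,0,0,0,0],[0,0,0,0,0,0,0],[0,0,0,0,0,0,0],[0,0,0,0,0,0,0],[0,0,0,0,0,0,0],[0,0,0,0,0,0,0],[0,0,0,0,0,0,0]]]'

```text
time_s: 18.52
tool_pos: [0.5752, -0.0162, 0.1738]
tcp_rot: [[-0.782, -0.299, 0.548], [-0.246, 0.954, 0.17], [-0.573, -0.002, -0.819]]
force: [-2.1, -0.6, -0.0]
grip_width: 0.0241
grip_force: 29.8
```

```bash
python3 f.py; python3 q.py 6
```

```text
19.125 Fn 1.8753807865008094 0.08774454433656191 gap -0.0015370399630370787
19.125 [ 0.5752 -0.0161  0.1738] gap -0.001548734298600177 lat [0.0002 0.0002 0.0002] F [-2.6617 -0.4226  0.6442] Fn 2.056881312782135
top 321 132 [346.2971 157.8704]
scene 345 213 [370.2157 238.252 ]
```

Emit:
apply_moves --deltas '[[[0,0,0,0,0,0,0],[0,0,0,0,0,0,0],[0,0,0,0,0,0,0],[0,0,0,0,0,0,0],[0,0,0,0,0,0,0],[0,0,0,0,0,0,0]]]'

```text
time_s: 19.98
tool_pos: [0.5752, -0.0161, 0.1738]
tcp_rot: [[-0.782, -0.299, 0.548], [-0.246, 0.954, 0.17], [-0.573, -0.002, -0.819]]
force: [-2.4, -0.9, 0.5]
grip_width: 0.0235
grip_force: 29.8
```

Held about 2.5 s at roughly 6 mm depth. Retreating along the normal, then untilting.

Emit:
apply_moves --deltas '[[[-0.0183,-0.0057,0.0273,0,0,0,0],[-0.0365,-0.0113,0.0546,0,0,0,0],[-0.0365,-0.0113,0.0546,0,0,0,0],[-0.0365,-0.0113,0.0546,0,0,0,0],[-0.0365,-0.0113,0.0546,0,0,0,0],[-0.0365,-0.0113,0.0546,0,0,0,0],[-0.0365,-0.0113,0.0546,0,0,0,0],[-0.0365,-0.0113,0.0546,0,0,0,0],[-0.0183,-0.0057,0.0273,0,0,0,0]]]'

```text
time_s: 21.1
tool_pos: [0.5312, -0.0299, 0.24]
tcp_rot: [[-0.781, -0.299, 0.548], [-0.246, 0.954, 0.17], [-0.574, -0.002, -0.819]]
force: [-0.5, 0.1, -1.1]
grip_width: 0.024
grip_force: 29.8
```

Emit:
apply_moves --deltas '[[[-0.067,-0.007,0.11,-0.0036,0.0116,0,0],[-0.08,-0.008,0.11,-0.0036,0.0116,0,0],[-0.08,-0.008,0.11,-0.0036,0.0116,0,0],[-0.08,-0.008,0.11,-0.0036,0.0116,0,0],[-0.08,-0.008,0.11,-0.0036,0.0116,0,0],[-0.08,-0.007,0.11,-0.0036,0.0116,0,0],[0,0,0,-0.0036,0.0116,0,0],[0,0,0,-0.0036,0.0116,0,0]]]'

```text
time_s: 22.1
tool_pos: [0.4613, -0.0366, 0.3387]
tcp_rot: [[-0.954, -0.299, -0.002], [-0.299, 0.954, -0.001], [0.002, -0.0, -1.0]]
force: [-0.6, 0.8, -1.6]
grip_width: 0.0241
grip_force: 29.8
```

Emit:
apply_moves --deltas '[[[0,-0.05,0,0,0,-0.0243,0],[0,-0.1,0,0,0,-0.0243,0],[0,-0.1,0,0,0,-0.0243,0],[0.01,-0.1,0,0,0,-0.0243,0],[0.02,-0.1,0,0,0,-0.0243,0],[0.02,-0.1,0,0,0,-0.0243,0],[0.02,-0.1,0,0,0,-0.0243,0],[0.02,-0.1,0,0,0,-0.0243,0],[0.02,-0.1,0,0,0,-0.0243,0],[0.02,-0.1,0,0,0,-0.0243,0]]]'

```text
time_s: 23.35
tool_pos: [0.481, -0.1796, 0.3382]
tcp_rot: [[-0.336, 0.942, -0.0], [0.942, 0.336, 0.0], [0.0, 0.0, -1.0]]
force: [-0.3, 0.2, -1.6]
grip_width: 0.0238
grip_force: 29.8
```

Emit:
apply_moves --deltas '[[[0.02,-0.1,0,0,0,-0.0243,0],[0.02,-0.1,0,0,0,-0.0243,0],[0.02,-0.1,0,0,0,-0.0243,0],[0.02,-0.1,0,0,0,-0.0243,0],[0.02,-0.1,0,0,0,-0.0243,0],[0.02,-0.1,0,0,0,-0.0243,0],[0.02,-0.1,0,0,0,-0.0243,0],[0.02,-0.1,0,0,0,-0.0243,0],[0.02,-0.1,0,0,0,-0.0243,0],[0.02,-0.1,0,0,0,-0.0243,0]]]'

```text
time_s: 24.6
tool_pos: [0.511, -0.3296, 0.3382]
tcp_rot: [[0.926, 0.378, -0.0], [0.378, -0.926, 0.0], [0.0, -0.0, -1.0]]
force: [0.7, 0.4, -1.3]
grip_width: 0.0238
grip_force: 29.8
```

Emit:
apply_moves --deltas '[[[0.02,-0.05,0,0,0,-0.0243,0],[0.015,0,0,0,0,-0.0243,0],[0,0,0,0,0,-0.0243,0],[0,0,0,0,0,-0.0243,0],[0,0,0,0,0,0,0],[0,0,0,0,0,0,0]]]'

```text
time_s: 25.35
tool_pos: [0.5161, -0.3366, 0.3382]
tcp_rot: [[0.977, -0.213, -0.0], [-0.213, -0.977, 0.0], [-0.0, -0.0, -1.0]]
force: [-0.3, 0.5, -1.2]
grip_width: 0.024
grip_force: 29.8
```

Run:
```python
from h import *
from scipy.spatial.transform import Rotation as Ro
np.set_printoptions(precision=5,suppress=True)
s=state();p=s["tool_pos"];R=s["tcp_rot"];print(s["time_s"],p,R,s["force"])
R0=np.array([[.9762,-.2168,0],[-.2168,-.9762,0],[0,0,-1]])
print("dp frac",(np.array([.5152,-.3519,.2937])-p)/.15,"rot",Ro.from_matrix(R0@R.T).as_rotvec()/2/np.pi)
tip=p+R[:,2]*.1286;out=[]
for n in("top","scene"):
    C=cal(n);im=camera(n);cv2.imwrite(f"pics/{n}7.png",im[:,:,::-1]);a=proj(C,tip);b=proj(C,[.515,-.3525,.085]);print(n,a,b)
    x=int(np.clip(b[0]-40,0,560));y=int(np.clip(b[1]-50,0,320));print(x,y);out.append(cv2.resize(im[y:y+80,x:x+80,::-1],(400,400),interpolation=cv2.INTER_CUBIC))
cv2.imwrite("pics/m7.png",np.hstack(out))
```

```text
25.35 [ 0.51609 -0.33663  0.33821] [[ 0.97696 -0.21343 -0.00009]
 [-0.21343 -0.97696  0.00014]
 [-0.00012 -0.00011 -1.     ]] [-0.28035  0.53441 -1.16479]
dp frac [-0.00597 -0.10183 -0.29676] rot [-0.00002 -0.00001 -0.00055]
top [496.41271 198.06939] [483.03638 205.6335 ]
443 155
scene [321.42495 330.04049] [320.62379 364.23633]
280 314
```

View pics/m7.png

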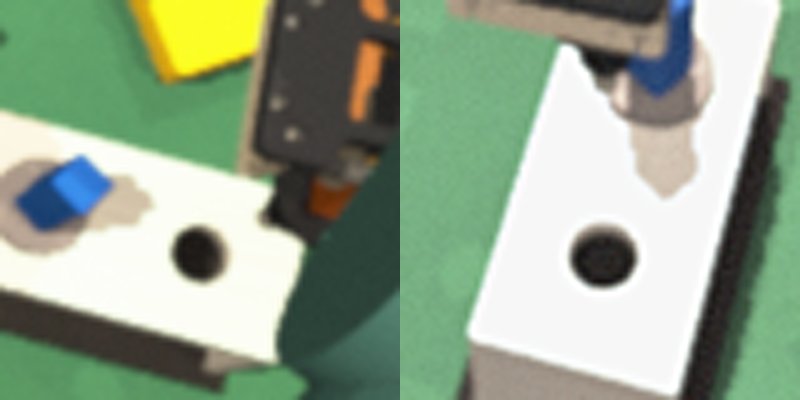

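The nose is in line above the empty hole: top (483,205.6), scene (320.6,365.4), matching the original pose within 2 mm. Lowering on the original grasp line.

Emit:
apply_moves --deltas '[[[-0.003,-0.0525,0,0,0,-0.0006,0],[-0.003,-0.0525,0,0,0,0,0],[0,0,-0.15,0,0,0,0],[0,0,-0.15,0,0,0,0],[0,0,-0.1,0,0,0,0],[0,0,-0.1,0,0,0,0],[0,0,-0.1,0,0,0,0],[0,0,-0.1,0,0,0,0],[0,0,0,0,0,0,0]]]'

```text
time_s: 26.58
tool_pos: [0.5149, -0.3521, 0.2319]
tcp_rot: [[0.975, -0.22, -0.001], [-0.22, -0.975, 0.001], [-0.002, -0.001, -1.0]]
force: [-0.4, 1.1, -0.6]
grip_width: 0.0241
grip_force: 29.8
```

Emit:
apply_moves --deltas '[[[0,0,-0.1,0,0,0,0],[0,0,-0.1,0,0,0,0],[0,0,-0.1,0,0,0,0],[0,0,-0.1,0,0,0,0],[0,0,-0.1,0,0,0,0],[0,0,0,0,0,0,0],[0,0,0,0,0,0,0]]]'

```text
time_s: 27.45
tool_pos: [0.5153, -0.3525, 0.1587]
tcp_rot: [[0.975, -0.22, 0.0], [-0.22, -0.975, -0.0], [0.0, 0.0, -1.0]]
force: [0.5, 0.1, -1.4]
grip_width: 0.0241
grip_force: 29.8
```

Emit:
apply_moves --deltas '[[[0,0,-0.03,0,0,0,0],[0,0,-0.02,0,0,0,0],[0,0,-0.015,0,0,0,0],[0,0,-0.01,0,0,0,0],[0,0,0,0,0,0,0],[0,0,0,0,0,0,0]]]'

```text
time_s: 28.2
tool_pos: [0.5152, -0.3524, 0.1471]
tcp_rot: [[0.975, -0.221, 0.0], [-0.221, -0.975, -0.0], [0.0, 0.0, -1.0]]
force: [-0.2, 0.3, -2.0]
grip_width: 0.0242
grip_force: 29.8
```

```bash
python3 -c "
from h import *
print(np.mean([(camera('wrist'),state()['force'])[1] for i in range(6)],0),state()['tool_pos'])"
```

```text
[ 0.10161897  0.10298843 -1.26778109] [ 0.51519116 -0.3523627   0.14709467]
```

Still free at 2.5 mm above the original height. Creeping down until the weight comes off.

Emit:
apply_moves --deltas '[[[0,0,-0.006,0,0,0,0],[0,0,-0.006,0,0,0,0],[0,0,-0.004,0,0,0,0],[0,0,0,0,0,0,0],[0,0,0,0,0,0,0]]]'

```text
time_s: 29.12
tool_pos: [0.5152, -0.3524, 0.1446]
tcp_rot: [[0.975, -0.221, -0.0], [-0.221, -0.975, 0.0], [-0.0, -0.0, -1.0]]
force: [0.4, -0.3, -0.2]
grip_width: 0.0237
grip_force: 29.8
```

```bash
python3 -c "
from h import *
print(np.mean([(camera('wrist'),state()['force'])[1] for i in range(6)],0),state()['tool_pos'])"
```

```text
[-0.20032561 -0.10029263 -1.12685791] [ 0.5151667  -0.35237395  0.14464173]
```

Emit:
apply_moves --deltas '[[[0,0,-0.006,0,0,0,0],[0,0,0,0,0,0,0],[0,0,0,0,0,0,0]]]'

```text
time_s: 29.8
tool_pos: [0.5152, -0.3524, 0.1445]
tcp_rot: [[0.975, -0.221, 0.0], [-0.221, -0.975, -0.0], [0.0, 0.0, -1.0]]
force: [-2.9, 1.4, 6.3]
grip_width: 0.0241
grip_force: 29.9
```

```bash
python3 -c "
from h import *
print(np.mean([(camera('wrist'),state()['force'])[1] for i in range(6)],0),state()['tool_pos'])"
```

```text
[-2.78944406  1.5951917   5.60829433] [ 0.51522036 -0.35242703  0.14458889]
```

Seated: the force jumped to +5.6 N at the original height. Release and lift.

Emit:
apply_moves --deltas '[[[0,0,0.004,0,0,0,0],[0,0,0,0,0,0,0.7],[0,0,0,0,0,0,0.7],[0,0,0,0,0,0,0.7],[0,0,0,0,0,0,0.7],[0,0,0.1,0,0,0,0.7],[0,0,0.2,0,0,0,0.7],[0,0,0.3,0,0,0,0.7],[0,0,0.35,0,0,0,0.5],[0,0,0.35,0,0,0,0.2]]]'

```text
time_s: 31.35
tool_pos: [0.5149, -0.3521, 0.3423]
tcp_rot: [[0.975, -0.221, 0.001], [-0.221, -0.975, -0.001], [0.001, 0.0, -1.0]]
force: [0.3, 0.1, 0.2]
grip_width: 0.0494
grip_force: 0.0
```

```bash
cat > cov.py <<'E'
from h import *
np.set_printoptions(precision=4,suppress=True)
y=np.deg2rad(17.26);xc=np.array([np.cos(y),np.sin(y),0]);yc=np.array([-np.sin(y),np.cos(y),0]);H=np.array([.690,.171]);b=.61
def red(n):
    im=cv2.cvtColor(camera(n),cv2.COLOR_RGB2HSV);m=cv2.inRange(im,(0,170,90),(6,255,255))|cv2.inRange(im,(174,170,90),(180,255,255))
    k,l,st,c=cv2.connectedComponentsWithStats(m);return [(st[i].tolist(),c[i]) for i in range(1,k) if st[i][4]>20 and 290<c[i][0]<390 and 110<c[i][1]<215]
def tip(th,r=.186,off=.0):  # fingertip centre (xc,z) to touch outer face at angle th
    e=np.array([-np.cos(b)*np.cos(th)-np.sin(b)*np.sin(th),-np.sin(b)*np.cos(th)+np.cos(b)*np.sin(th)]) # along pane
    nn=np.array([-e[1],e[0]]);nn=nn if (nn@np.array([0,1])>0 or nn[0]>0) else -nn
    nn=np.array([np.cos(b)*np.sin(th)-np.sin(b)*np.cos(th),np.sin(b)*np.sin(th)+np.cos(b)*np.cos(th)])
    return H+e*r+nn*(.004+off+.0075*abs(nn[0]))
def tcp(th,**k):
    t=tip(th,**k);return xc*t[0]+yc*-.1115+np.array([0,0,t[1]+.022])
E
python3 - <<'E'
from cov import *
s=state();print(s["time_s"],s["tool_pos"],s["tcp_rot"][:,1])
a=red("top");c=red("scene");print(a,c)
if a and c:
    p,e=tri(cal("top"),a[0][1],cal("scene"),c[0][1]);print(p,e,"xc",p@xc,"yc",p@yc)
# thermometer check: orange handle top in top view
im=camera("top");cv2.imwrite("pics/t8.png",im[:,:,::-1]);h=cv2.cvtColor(im,cv2.COLOR_RGB2HSV);m=cv2.inRange(h,(5,150,100),(28,255,255));m[:180]=0;m[225:]=0;m[:,:465]=0;m[:,510:]=0
ys,xs=np.nonzero(m);print("orange now",len(xs),xs.mean(),ys.mean())
h=cv2.cvtColor(cv2.imread("pics/top0.png"),cv2.COLOR_BGR2HSV);m=cv2.inRange(h,(5,150,100),(28,255,255));m[:180]=0;m[225:]=0;m[:,:465]=0;m[:,510:]=0
ys,xs=np.nonzero(m);print("orange before",len(xs),xs.mean(),ys.mean())
for th in(1.55,1.2,.8,.4,.1,0): print(th,tcp(th,off=.02 if th==1.55 else 0))
E
```

```text
31.35 [ 0.5149 -0.3521  0.3423] [-0.2206 -0.9754  0.0004]
[([312, 149, 29, 15, 199], array([325.3568, 155.8794]))] []
orange now 275 492.57454545454544 202.9709090909091
orange before 310 494.35483870967744 201.70645161290324
1.55 [0.6104 0.0729 0.3609]
1.2 [0.5488 0.0537 0.3033]
0.8 [0.5186 0.0444 0.2334]
0.4 [0.5172 0.0439 0.1597]
0.1 [0.5334 0.049  0.1089]
0 [0.5419 0.0516 0.0932]
```

Emit:
apply_moves --deltas '[[[0.077,0.288,0.104,0,0,0.0083,0],[0.077,0.288,0.104,0,0,0.0083,0],[0.077,0.288,0.104,0,0,0.0083,0],[0.077,0.288,0.104,0,0,0.0083,0],[0.077,0.288,0.104,0,0,0.0083,0],[0.077,0.288,0,0,0,0.0083,0],[0.077,0.288,0,0,0,0.0083,0],[0.077,0.288,0,0,0,0.0083,0],[0.077,0.288,0,0,0,0.0083,0],[0.077,0.288,0,0,0,0.0083,0]]]'

```text
time_s: 32.75
tool_pos: [0.6307, 0.0811, 0.4168]
tcp_rot: [[0.955, 0.296, -0.001], [0.296, -0.955, -0.0], [-0.001, -0.0, -1.0]]
force: [0.5, 0.2, -0.1]
grip_width: 0.0001
grip_force: 0.0
```

Run:
```python
from cov import *
from scipy.optimize import brentq
s=state();print(s["time_s"],s["tool_pos"],s["tcp_rot"][:,1],s["grip_width"],"tip xc,yc,z",s["tool_pos"]@xc,s["tool_pos"]@yc,s["tool_pos"][2]-.022)
print(red("top"),red("scene"))
o,d=ray(cal("top"),(325.36,155.88))
# ray at the tab's cradle y: radius from hinge, and point at r=.191
t=brentq(lambda t:np.hypot(*(np.array([(o+d*t)@xc,(o+d*t)[2]])-H))-.191,.7,.9);p=o+d*t
print("tab",p,p@xc,p@yc,"theta",np.arccos((np.array([p@xc,p[2]])-H)@[-np.cos(.61),-np.sin(.61)]/.191))
for n in("top","scene"): 
    im=camera(n);cv2.imwrite(f"pics/{n}9.png",im[:,:,::-1])
im=cv2.cvtColor(cv2.imread("pics/scene9.png"),cv2.COLOR_BGR2HSV);print(im[140:162:3,344:360:3].tolist()[2:5])
h=cv2.cvtColor(cv2.imread("pics/top9.png"),cv2.COLOR_BGR2HSV);m=cv2.inRange(h,(5,150,100),(28,255,255));m[:180]=0;m[225:]=0;m[:,:465]=0;m[:,510:]=0
ys,xs=np.nonzero(m);print("orange now",len(xs),xs.mean(),ys.mean())
```

```text
32.75 [0.6307 0.0811 0.4168] [ 0.2964 -0.9551 -0.0002] 7.600935937711941e-05 tip xc,yc,z 0.6263600108086896 -0.10966959312050903 0.39482601914037596
[] [([344, 141, 14, 20, 83], array([350.6024, 150.5422]))]
tab [0.5849 0.0643 0.3255] 0.5776598173868751 -0.11211459193626563 theta 1.552004000031841
[[[60, 55, 97], [1, 189, 234], [2, 193, 211], [19, 60, 225], [23, 24, 219], [23, 26, 219]], [[67, 86, 152], [0, 137, 155], [1, 184, 162], [11, 160, 220], [24, 24, 220], [24, 23, 219]], [[67, 78, 98], [68, 84, 94], [1, 190, 152], [2, 189, 158], [18, 88, 223], [25, 28, 217]]]
orange now 294 495.2721088435374 201.51020408163265
```

Run:
```python
from cov import *
p=tcp(1.6,off=.004)
print(p)
q=p
for th in np.r_[np.arange(1.55,.24,-.05)]:
    n=tcp(th);print(round(th,2),((n-q)/.15).round(3).tolist());q=n
```

```text
[0.6059 0.0715 0.3563]
1.55 [-0.073, -0.023, -0.048]
1.5 [-0.05, -0.016, -0.036]
1.45 [-0.048, -0.015, -0.039]
1.4 [-0.046, -0.014, -0.041]
1.35 [-0.044, -0.014, -0.044]
1.3 [-0.042, -0.013, -0.046]
1.25 [-0.04, -0.012, -0.049]
1.2 [-0.037, -0.012, -0.051]
1.15 [-0.035, -0.011, -0.053]
1.1 [-0.032, -0.01, -0.055]
1.05 [-0.03, -0.009, -0.056]
1.0 [-0.027, -0.008, -0.058]
0.95 [-0.024, -0.007, -0.059]
0.9 [-0.021, -0.007, -0.061]
0.85 [-0.018, -0.006, -0.062]
0.8 [-0.015, -0.005, -0.063]
0.75 [-0.012, -0.004, -0.063]
0.7 [-0.009, -0.003, -0.064]
0.65 [-0.005, -0.002, -0.064]
0.6 [-0.002, -0.001, -0.063]
0.55 [0.001, 0.0, -0.06]
0.5 [0.003, 0.001, -0.059]
0.45 [0.006, 0.002, -0.059]
0.4 [0.009, 0.003, -0.059]
0.35 [0.011, 0.004, -0.058]
0.3 [0.014, 0.004, -0.058]
0.25 [0.017, 0.005, -0.057]
```

Emit:
apply_moves --deltas '[[[-0.067,-0.027,-0.19,0,0,0,0],[-0.068,-0.028,-0.19,0,0,0,0],[0,0,0,0,0,0,0],[0,0,0,0,0,0,0]]]'

```text
time_s: 33.45
tool_pos: [0.6106, 0.0709, 0.3618]
tcp_rot: [[0.956, 0.294, 0.001], [0.294, -0.956, 0.0], [0.001, 0.0, -1.0]]
force: [0.7, -0.5, 0.7]
grip_width: 0.0005
grip_force: 0.0
```

Emit:
apply_moves --deltas '[[[-0.035,-0.006,-0.03,0,0,0,0],[-0.035,-0.006,-0.028,0,0,0,0],[-0.035,-0.007,-0.028,0,0,0,0],[-0.05,-0.016,-0.036,0,0,0,0],[-0.048,-0.015,-0.039,0,0,0,0],[-0.046,-0.014,-0.041,0,0,0,0],[0,0,0,0,0,0,0]]]'

```text
time_s: 34.33
tool_pos: [0.5725, 0.0616, 0.3297]
tcp_rot: [[0.956, 0.295, -0.0], [0.295, -0.956, -0.0], [-0.0, -0.0, -1.0]]
force: [0.3, -1.1, -0.4]
grip_width: 0.0002
grip_force: 0.0
```

Run:
```python
from cov import *
s=state();print(s["tool_pos"],tcp(1.4),s["force"],red("top"),red("scene"))
```

```text
[0.5725 0.0616 0.3297] [0.5733 0.0614 0.3317] [ 0.3422 -1.1494 -0.4373] [([317, 167, 26, 10, 76], array([329.25  , 171.0526]))] [([335, 151, 14, 19, 85], array([341.3882, 161.0353]))]
```

The tab has moved (scene (350.6,150.5) to (341.4,161)), so the cover is following. Continue along the arc.

Emit:
apply_moves --deltas '[[[-0.044,-0.014,-0.042,0,0,0,0],[-0.042,-0.013,-0.046,0,0,0,0],[-0.04,-0.012,-0.049,0,0,0,0],[-0.037,-0.012,-0.051,0,0,0,0],[-0.035,-0.011,-0.053,0,0,0,0],[-0.032,-0.01,-0.055,0,0,0,0],[-0.03,-0.009,-0.056,0,0,0,0],[-0.027,-0.008,-0.058,0,0,0,0],[-0.024,-0.007,-0.059,0,0,0,0],[-0.021,-0.007,-0.061,0,0,0,0]]]'

```text
time_s: 35.67
tool_pos: [0.5231, 0.0463, 0.2499]
tcp_rot: [[0.956, 0.295, -0.0], [0.295, -0.956, 0.0], [-0.0, -0.0, -1.0]]
force: [0.4, 0.2, 0.3]
grip_width: -0.0
grip_force: 0.3
```

Emit:
apply_moves --deltas '[[[-0.018,-0.006,-0.062,0,0,0,0],[-0.015,-0.005,-0.063,0,0,0,0],[-0.012,-0.004,-0.063,0,0,0,0],[-0.009,-0.003,-0.064,0,0,0,0],[-0.005,-0.002,-0.064,0,0,0,0],[-0.002,-0.001,-0.063,0,0,0,0]]]'

```text
time_s: 36.42
tool_pos: [0.5141, 0.0432, 0.1931]
tcp_rot: [[0.956, 0.295, 0.0], [0.295, -0.956, 0.0], [0.0, -0.0, -1.0]]
force: [1.0, 0.3, 0.6]
grip_width: 0.0005
grip_force: 0.4
```

Run:
```python
from cov import *
s=state();print(s["time_s"],s["tool_pos"],tcp(.6),s["force"],red("top"),red("scene"))
q=tcp(.6)
for th in (.55,.5,.45,.4,.35,.3,.25,.2,.16,.12,.08,.04,0,-.04):
    n=tcp(th);print(th,((n-q)/.15).round(3).tolist());q=n
```

```text
36.425 [0.5141 0.0432 0.1931] [0.5144 0.0431 0.1952] [0.9777 0.2688 0.6042] [] [([319, 207, 10, 7, 49], array([323.3265, 209.7755]))]
0.55 [0.001, 0.0, -0.06]
0.5 [0.003, 0.001, -0.059]
0.45 [0.006, 0.002, -0.059]
0.4 [0.009, 0.003, -0.059]
0.35 [0.011, 0.004, -0.058]
0.3 [0.014, 0.004, -0.058]
0.25 [0.017, 0.005, -0.057]
0.2 [0.019, 0.006, -0.056]
0.16 [0.017, 0.005, -0.044]
0.12 [0.019, 0.006, -0.044]
0.08 [0.021, 0.006, -0.043]
0.04 [0.022, 0.007, -0.042]
0 [0.024, 0.007, -0.041]
-0.04 [0.025, 0.008, -0.04]
```

Emit:
apply_moves --deltas '[[[0.001,0,-0.06,0,0,0,0],[0.003,0.001,-0.059,0,0,0,0],[0.006,0.002,-0.059,0,0,0,0],[0.009,0.003,-0.059,0,0,0,0]]]'

```text
time_s: 37.02
tool_pos: [0.517, 0.0441, 0.1575]
tcp_rot: [[0.956, 0.295, -0.0], [0.295, -0.956, -0.0], [-0.0, 0.0, -1.0]]
force: [0.3, -0.5, 0.7]
grip_width: 0.0004
grip_force: 0.4
```

```bash
cat >> cov.py <<'E'
def tabp(th,r=.191):
    e=np.array([-np.cos(b)*np.cos(th)-np.sin(b)*np.sin(th),-np.sin(b)*np.cos(th)+np.cos(b)*np.sin(th)]);q=H+e*r;return xc*q[0]-yc*.1115+np.array([0,0,q[1]])
E
python3 - <<'E'
from cov import *
s=state();print(s["time_s"],s["tool_pos"],tcp(.4),s["force"],red("top"),red("scene"))
S=cal("scene");T=cal("top");print([(th,proj(S,tabp(th)).round(1),proj(T,tabp(th)).round(1)) for th in(1.4,.6,.5,.4,.3,.1,0)])
im=camera("scene");cv2.imwrite("pics/s10.png",im[:,:,::-1])
E
```

```text
37.025 [0.517  0.0441 0.1575] [0.5172 0.0439 0.1597] [ 0.3459 -0.4747  0.6744] [] []
[(1.4, array([342.2, 158.8]), array([328. , 167.8])), (0.6, array([319.3, 202.7]), array([334. , 202.1])), (0.5, array([319.7, 207.5]), array([333.7, 202.7])), (0.4, array([320.8, 212. ]), array([333.1, 202.6])), (0.3, array([322.5, 216.2]), array([332.3, 201.8])), (0.1, array([327.8, 223.3]), array([330.3, 198.2])), (0, array([331.3, 226.2]), array([329.1, 195.6]))]
```

Run:
```python
from cov import *
im=cv2.imread("pics/s10.png");h=cv2.cvtColor(im,cv2.COLOR_BGR2HSV)
m=cv2.inRange(h,(0,120,40),(8,255,255))|cv2.inRange(h,(172,120,40),(180,255,255));k,l,st,c=cv2.connectedComponentsWithStats(m)
print("red",[(st[i].tolist(),c[i].round(1)) for i in range(1,k) if st[i][4]>5 and 290<c[i][0]<390])
m=cv2.inRange(h,(18,110,90),(33,255,255));m[300:]=0;m[:100]=0;k,l,st,c=cv2.connectedComponentsWithStats(m)
print("yel",[(st[i].tolist(),c[i].round(1)) for i in range(1,k) if st[i][4]>15 and 280<c[i][0]<450])
S=cal("scene")
def pt(th,r,v):
    e=np.array([-np.cos(b)*np.cos(th)-np.sin(b)*np.sin(th),-np.sin(b)*np.cos(th)+np.cos(b)*np.sin(th)]);q=H+e*r;return proj(S,xc*q[0]+yc*(v-.1115)+np.array([0,0,q[1]])).round(1)
for th in(.8,.6,.4,.2,0): print(th,"free corners",pt(th,.18,-.15),pt(th,.18,.15),"tab ends",pt(th,.191,-.03),pt(th,.191,.03))
```

```text
red [([316, 206, 2, 5, 7], array([316.7, 207.6])), ([320, 215, 10, 8, 55], array([325.1, 218.4]))]
yel [([330, 148, 84, 109, 935], array([370.5, 212.3]))]
0.8 free corners [344. 237.] [308.2 153. ] tab ends [324.2 200.7] [317.2 184. ]
0.6 free corners [342.1 246.7] [307.2 162.9] tab ends [322.7 211.1] [315.9 194.4]
0.4 free corners [343.1 255.1] [308.8 171.9] tab ends [324.2 220.4] [317.5 203.8]
0.2 free corners [346.8 262.2] [312.6 179.7] tab ends [328.3 228.3] [321.6 211.8]
0 free corners [352.8 267.7] [318.5 186. ] tab ends [334.7 234.5] [328.  218.2]
```

The tab end at scene (325,218) and the frame corner at row 257 both match θ≈0.4. Slowing now.

Emit:
apply_moves --deltas '[[[0.011,0.004,-0.058,0,0,0,0],[0.007,0.002,-0.029,0,0,0,0],[0.007,0.002,-0.029,0,0,0,0],[0.008,0.002,-0.028,0,0,0,0],[0.008,0.003,-0.028,0,0,0,0],[0.009,0.003,-0.028,0,0,0,0],[0.009,0.003,-0.028,0,0,0,0],[0.008,0.002,-0.022,0,0,0,0],[0.008,0.003,-0.022,0,0,0,0]]]'

```text
time_s: 38.3
tool_pos: [0.5283, 0.0477, 0.1171]
tcp_rot: [[0.956, 0.295, -0.0], [0.295, -0.956, 0.0], [-0.0, -0.0, -1.0]]
force: [-0.3, -0.2, 1.2]
grip_width: 0.0007
grip_force: 0.4
```

Emit:
apply_moves --deltas '[[[0.005,0.0015,-0.011,0,0,0,0],[0.005,0.0015,-0.011,0,0,0,0],[0.005,0.0015,-0.011,0,0,0,0],[0.005,0.0015,-0.011,0,0,0,0]]]'

```text
time_s: 38.8
tool_pos: [0.5313, 0.0486, 0.1107]
tcp_rot: [[0.956, 0.295, 0.0], [0.295, -0.956, 0.0], [0.0, 0.0, -1.0]]
force: [0.7, -0.1, 0.8]
grip_width: 0.0004
grip_force: 0.4
```

```bash
cat > c.py <<'E'
from cov import *
f=[]
for i in range(5):
    im=camera("scene");s=state();f.append(s["force"])
h=cv2.cvtColor(im,cv2.COLOR_RGB2HSV);print(s["time_s"],s["tool_pos"],np.mean(f,0))
for th in (.2,.1,.05,0,-.05): print(th,tcp(th)[2].round(4),end=" ")
m=cv2.inRange(h,(0,120,40),(8,255,255));k,l,st,c=cv2.connectedComponentsWithStats(m);print("red",[(st[i].tolist(),c[i].round(1)) for i in range(1,k) if st[i][4]>15 and 310<c[i][0]<345 and 180<c[i][1]<250])
m=cv2.inRange(h,(18,110,90),(33,255,255));m[300:]=0;m[:100]=0;k,l,st,c=cv2.connectedComponentsWithStats(m);print("yel",[st[i].tolist() for i in range(1,k) if st[i][4]>60 and 280<c[i][0]<450])
E
python3 c.py
```

```text
39.05 [0.5312 0.0486 0.1107] [ 0.084  -0.249   0.2236]
0.2 0.1253 0.1 0.1089 0.05 0.101 0 0.0932 -0.05 0.0858 red [([327, 226, 9, 8, 52], array([331.2, 229.2]))]
yel [[337, 148, 77, 117, 917]]
```

Emit:
apply_moves --deltas '[[[0.005,0.0015,-0.01,0,0,0,0],[0.005,0.0015,-0.01,0,0,0,0],[0.005,0.0015,-0.01,0,0,0,0],[0.005,0.0015,-0.01,0,0,0,0],[0,0,0,0,0,0,0]]]'

```text
time_s: 39.67
tool_pos: [0.5342, 0.0495, 0.1046]
tcp_rot: [[0.956, 0.295, -0.0], [0.295, -0.956, -0.0], [-0.0, -0.0, -1.0]]
force: [-0.5, -0.1, -0.3]
grip_width: 0.0002
grip_force: 0.1
```

```bash
python3 c.py
```

```text
39.925 [0.5342 0.0495 0.1047] [0.2229 0.1342 0.2079]
0.2 0.1253 0.1 0.1089 0.05 0.101 0 0.0932 -0.05 0.0858 red [([328, 227, 10, 8, 49], array([332.5, 230.2]))]
yel [[338, 149, 76, 117, 905]]
```

Emit:
apply_moves --deltas '[[[0.005,0.0015,-0.008,0,0,0,0],[0.005,0.0015,-0.008,0,0,0,0],[0.005,0.0015,-0.008,0,0,0,0],[0.005,0.0015,-0.008,0,0,0,0],[0.005,0.0015,-0.008,0,0,0,0],[0.005,0.0015,-0.008,0,0,0,0]]]'

```text
time_s: 40.67
tool_pos: [0.5388, 0.0509, 0.0974]
tcp_rot: [[0.956, 0.295, -0.0], [0.295, -0.956, 0.0], [-0.0, -0.0, -1.0]]
force: [-1.4, 0.3, 0.7]
grip_width: 0.0004
grip_force: 0.4
```

```bash
python3 c.py
```

```text
40.925 [0.5388 0.0508 0.0976] [-0.183  -0.3272  0.3599]
0.2 0.1253 0.1 0.1089 0.05 0.101 0 0.0932 -0.05 0.0858 red [([330, 229, 9, 7, 47], array([334. , 231.7]))]
yel [[339, 149, 75, 118, 906]]
```

Emit:
apply_moves --deltas '[[[0.004,0.0012,-0.007,0,0,0,0],[0.004,0.0012,-0.007,0,0,0,0],[0.004,0.0012,-0.007,0,0,0,0],[0.004,0.0012,-0.007,0,0,0,0],[0,0,0,0,0,0,0]]]'

```text
time_s: 41.55
tool_pos: [0.541, 0.0515, 0.0943]
tcp_rot: [[0.956, 0.295, -0.001], [0.295, -0.956, -0.0], [-0.001, 0.0, -1.0]]
force: [-9.7, -1.6, 13.6]
grip_width: 0.0004
grip_force: 8.7
```

```bash
python3 c.py
```

```text
41.8 [0.541  0.0515 0.0943] [-10.1242  -1.6072  14.2597]
0.2 0.1253 0.1 0.1089 0.05 0.101 0 0.0932 -0.05 0.0858 red [([331, 229, 8, 7, 43], array([334.7, 232.1]))]
yel [[340, 149, 74, 118, 897]]
```

Force rises to about 17 N along the board normal, so the cover is on its stop. Backing straight off.

Emit:
apply_moves --deltas '[[[-0.004,-0.001,0.006,0,0,0,0],[-0.007,-0.002,0.011,0,0,0,0],[-0.0365,-0.0113,0.0546,0,0,0,0],[-0.073,-0.0226,0.11,0,0,0,0],[-0.073,-0.0226,0.11,0,0,0,0],[-0.1,-0.05,0.2,0,0,0,0],[-0.1,-0.1,0.25,0,0,0,0],[0,-0.15,0.2,0,0,0,0],[0,-0.1,0.1,0,0,0,0],[0,0,0,0,0,0,0]]]'

```text
time_s: 43.05
tool_pos: [0.4823, -0.018, 0.25]
tcp_rot: [[0.956, 0.293, 0.001], [0.293, -0.956, -0.0], [0.001, 0.0, -1.0]]
force: [-0.1, -0.1, -0.2]
grip_width: 0.0003
grip_force: 0.0
```

Run:
```python
from cov import *
s=state();print(s["time_s"],s["tool_pos"],s["force"])
T=cal("top");S=cal("scene")
for n,C in(("top",T),("scene",S)):
    im=camera(n);cv2.imwrite(f"pics/{n}_end.png",im[:,:,::-1]);h=cv2.cvtColor(im,cv2.COLOR_RGB2HSV)
    m=cv2.inRange(h,(0,130,50),(7,255,255))|cv2.inRange(h,(174,130,50),(180,255,255));k,l,st,c=cv2.connectedComponentsWithStats(m)
    print(n,[(st[i].tolist(),c[i].round(1)) for i in range(1,k) if st[i][4]>20 and 300<c[i][0]<400 and 140<c[i][1]<260],[(th,proj(C,tabp(th)).round(1)) for th in(0,.05,.1)])
    m=cv2.inRange(h,(5,150,100),(28,255,255));z=np.zeros_like(m)
    if n=="top": z[180:225,465:510]=m[180:225,465:510]
    else: z[330:380,305:335]=m[330:380,305:335]
    ys,xs=np.nonzero(z);print("orange",len(xs),xs.mean(),ys.mean())
    h=cv2.cvtColor(cv2.imread(f"pics/{n}0.png"),cv2.COLOR_BGR2HSV);m=cv2.inRange(h,(5,150,100),(28,255,255));z=np.zeros_like(m)
    if n=="top": z[180:225,465:510]=m[180:225,465:510]
    else: z[330:380,305:335]=m[330:380,305:335]
    ys,xs=np.nonzero(z);print("orange0",len(xs),xs.mean(),ys.mean())
```

```text
43.05 [ 0.4823 -0.018   0.25  ] [-0.093  -0.0537 -0.2488]
top [([318, 191, 11, 8, 49], array([322.9, 194.5])), ([343, 234, 22, 17, 102], array([352.9, 241. ])), ([343, 246, 30, 16, 124], array([358.7, 254.8]))] [(0, array([329.1, 195.6])), (0.05, array([329.8, 197. ])), (0.1, array([330.3, 198.2]))]
orange 231 497.9307359307359 200.82683982683983
orange0 310 494.35483870967744 201.70645161290324
scene [([325, 215, 14, 21, 164], array([332. , 225.6]))] [(0, array([331.3, 226.2])), (0.05, array([329.5, 224.8])), (0.1, array([327.8, 223.3]))]
orange 243 319.9012345679012 356.38271604938274
orange0 165 320.03636363636366 359.8484848484849
```

Run:
```python
import cv2,numpy as np
for f,(y0,y1,x0,x1) in(("scene0",(325,385,300,340)),("scene_end",(325,385,300,340)),("top0",(180,225,465,510)),("top9",(180,225,465,510)),("top_end",(180,225,465,510))):
    h=cv2.cvtColor(cv2.imread(f"pics/{f}.png"),cv2.COLOR_BGR2HSV)[y0:y1,x0:x1]
    m=cv2.inRange(h,(4,120,60),(28,255,255));k,l,st,c=cv2.connectedComponentsWithStats(m);i=1+np.argmax(st[1:,4]);print(f,st[i]+[x0,y0,0,0,0],c[i]+[x0,y0])
    d=cv2.inRange(h,(0,0,0),(180,255,70));ys,xs=np.nonzero(d);print("  dark",len(xs),xs.mean()+x0,ys.mean()+y0,xs.min()+x0,xs.max()+x0,ys.min()+y0,ys.max()+y0)
```

```text
scene0 [313 345  14  25 259] [319.96911197 356.78764479]
  dark 81 320.71604938271605 371.61728395061726 314 339 368 384
scene_end [313 344  15  26 301] [319.89368771 356.3986711 ]
  dark 197 320.5431472081218 367.04060913705587 309 339 356 384
top0 [478 197  21  14 232] [488.18534483 203.61206897]
  dark 146 476.75342465753425 212.02739726027397 465 490 197 224
top9 [479 197  21  14 230] [488.54347826 203.50869565]
  dark 180 477.06666666666666 211.17222222222222 465 490 197 224
top_end [479 197  21  14 228] [488.88157895 203.44736842]
  dark 193 477.30051813471505 211.09326424870466 465 491 197 224
```

Handle outlines match the start within a pixel, so the thermometer is upright and seated. The cover's tab is at its closed position and the robot is clear.

```bash
python3 -c "
from bench import *
print(close_job())"
```

```text
the job is handed in; nothing more can be done
None
```

The job is handed in after about 43 s of the 72 s allowed: the thermometer read the copper disc for over two seconds at an estimated 6 mm nose depth, is back home in its hole, and the cover is down on its stop. While finding the depth, the nose briefly went to an estimated 10–11 mm of its 12 mm travel. The cover also took about 17 N as it met its stop.

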